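# Step the spacer along and set the third sensor module

### The arm

A 6-joint arm with a two-finger parallel gripper is mounted at the origin on the work surface. World frame = base frame: x ahead of the robot, y to its left, z up, the work surface at z = 0. Lengths are in m, angles in degrees, forces in N, time in s.
With the tool pointing down it reaches from about 0.375 to 0.9 m from the base axis. Payload 3.1 kg.
Tool frame: the origin (TCP) lies on the centre line of the jaws, within the pads' length; the fingertips stand 25 mm ahead of it and the grasp point (between the pads) lies 6 mm ahead of it; z points along the fingers, y is the line along which they close (so a half turn about z gives the same grasp; the last joint's range is limited). The gripper opens to 87 mm and grips with 3 to 60 N. Pads are 19 mm wide; open, the fingers measure 117 mm over their backs; the gripper's body (75 mm by 190 mm) begins 51 mm behind the grasp point.
Start: joints at [-79.097, 30.224, 82.088, -0, 67.689, -10.227], TCP at [0.225, -0.583, 0.248] pointing down, gripper open.
Joint ranges: [-176.69, 176.69], [-43.24, 126.21], [12.49, 139.97], [-82, 262], [0, 151.66], [-163.58, 163.58]. Speed limits (degrees/s): [159.86, 159.86, 180, 180, 180, 180].

### API

Orientations are given as a 3x3 rotation matrix whose columns are the frame's x, y, z axes.
In Python, from rig import * gives the robot as it stands.
- The arm moves only by the tool step_arm, never from a script. Its argument "steps" is a list of rows, each a list of 7 numbers: the shift along the tool's x, y, z normalised to -1 to 1, where 1 is 0.3 m, then the turn, a rotation vector about the tool's x, y, z normalised to -1 to 1, where 1 is 45 degrees, then the gripper's target within -1 to 1 (shut at 1, half-way at 0, fully open at -1). A call has 1 to 8 rows; each row is the pose to reach, as a shift and turn from the pose commanded when the call began, along the tool's axes at that moment; what a row does not reach only later rows make up. A row lasts 1/12 s, in which the tool goes at most 41.7 mm and 7.16 degrees, less where a joint would pass 70% of its speed; a pose out of reach is approached as far as the arm can. A call with a number of a shift or a turn outside -1 to 1 is refused whole. A call with a gripper value outside its range is refused whole. The fingers move at their own pace and stop on an object; the grip force is fixed at half the most. Time passes only in rows, so rows that repeat a pose let the fingers close. It gives the time, the measured TCP pose, the force, the opening and the grip force at its end, in the units of the state.
- read_state(): the state, without advancing time (a new reading comes with each control period).
- capture(name): name is "scene" or "top" or "wrist"; returns a dict with "image" (384x512x3 uint8, red, green, blue), "vertical_fov" (degrees; the focal length in pixels is half the picture's height over the tangent of half this angle, whatever the lens; pixels are square), "cx", "cy" (the principal point, pixels), "k1" (the pictures are not rectified: a ray, as slopes to the right and down, at radius r is drawn at 1 + k1 r^2 times it, then the intrinsics apply), "world_from_camera" (4x4, takes a point from camera to world coordinates); the wrist camera has in their place "T_tool_cam" (4x4, takes a point from camera to tool coordinates, whose origin is the TCP and whose axes are the flange's). Camera axes: x right, y down, z forward; pixel columns grow to the right and rows downward; lengths in m; the calibration is good to about 2 mm. A picture is of the moment at which its call begins: read the wrist's pose just before it. There is no depth.
- hand_in(): hands the job in; it is judged then, once.
The state is a dict: "time_s": time; "joint_positions": joint angles; "qvel": joint speeds; "tau": joint torques, N m; "position": TCP position; "tcp_rot": TCP orientation; "force": force on the tool from outside, world axes, zero at the start; "moment": the same for the moment, N m; "opening": opening from 0.0 (shut) to 1.0 (fully open); "grasp_force": force on a finger pad.
Only numpy, scipy, OpenCV 4.12 (cv2) and the standard library are available. Lean on these libraries where they do the work, as an engineer would, in place of code of your own. Each camera call takes 0.05 s, during which the arm holds its last target. There are 200 camera calls.

### The job

Lift the white spacer block out of the gap between the two fixed sensor modules on the blue plate, stand it upright against the free side of the inner one, in line with the row, and let go. Then bring the loose third module along the row snug against the spacer, in line and square with the other two, and leave both standing there so that the gaps are equal.

Things in the scene. Friction and masses are not known exactly. Their poses are not given: they have to be found in the camera images.
- plate: Fixed blue plate, 220 (x) x 400 (y) x 10 mm; origin centre of underside, z up. The row runs along its y on the line x -30 mm. Two aluminium modules, 56 (x) x 40 (y) x 50 mm high plus brass stubs 10 mm high on top, are fixed on it, centred at y -140 and -64 (inner): gap 36 mm, the inner one's free side at y -44. Small loose fittings stand at x about +85, clear of the row.
- spacer: White plastic block, 60 (x) x 32 (y) x 80 mm high, 0.15 kg, loose; origin centre of underside, z up. Starts upright in the 36 mm gap between the fixed modules, 60 mm length across the row, 30 mm taller than they are. Grip it across the 60 mm (its x) near the top. Touching the inner module its centre is at plate x -30, y -28 mm.
- module: Loose third module, like the fixed two: aluminium, grey top, 56 (x) x 40 (y) x 50 mm high, two brass stubs 10 mm high on top, 0.25 kg; origin centre of underside, z up. Starts upright on the plate at plate y +75 to +135 mm, a little turned and out of line. Grip it across the 56 mm (its x). Snug against the set spacer its centre is at plate x -30, y +8 mm.
Things that resemble listed ones, but are neither listed nor needed, are in the scene too. What is shaped like the spacer but green, orange or turquoise is not meant.

How it is judged:
By the outcome, as a careful person would: the job done as asked, in the order asked, and still so for the second after the job is handed in, with the robot touching nothing.
It also fails if it takes over 48 s, if anything falls off the work surface, if the arm or the gripper's body presses on something with over 40 N, if the wrist force passes 120 N, or if a joint passes its speed limit or range.

## Working session

There is one attempt and no reset: what is moved stays moved. The work goes in short steps, Python scripts to look and compute and a tool call to move; the robot and the scene stay as the last step left them, time stands still between calls to the robot, and variables do not carry over. Pictures are saved under pics/ and viewed, at most 10 in all, crops included, and the job is handed in when it is done.

Besides the shell and the picture viewer there is one more tool, called after "Request:" as name([rows], argument=value, ...), one row to a line, values as JSON. step_arm: Moves the arm, as the interface text tells. Scaled input: -1 to 1 covers 0.3 m each way for a shift and 45 degrees each way for a turn. Its arguments: {"type":"object","properties":{"steps":{"type":"array"}},"required":["steps"]}

```bash
mkdir -p pics; ls
cat > h.py <<'E'
from rig import *
import numpy as np, cv2
def K(c):
    f=c["image"].shape[0]/2/np.tan(np.radians(c["vertical_fov"])/2); return f,c["cx"],c["cy"],c["k1"]
def rays(c,px,T=None):
    f,cx,cy,k1=K(c); px=np.atleast_2d(np.array(px,float))
    d=(px-[cx,cy])/f; u=d.copy()
    for _ in range(30): u=d/(1+k1*(u**2).sum(1,keepdims=True))
    T=c["world_from_camera"] if T is None else T; T=np.array(T)
    return T[:3,3], np.c_[u,np.ones(len(u))]@T[:3,:3].T
def onz(c,px,z,T=None):
    o,d=rays(c,px,T); return o+d*((z-o[2])/d[:,2])[:,None]
def proj(c,P,T=None):
    f,cx,cy,k1=K(c); T=np.array(c["world_from_camera"] if T is None else T)
    q=(np.atleast_2d(P)-T[:3,3])@T[:3,:3]; u=q[:,:2]/q[:,2:]
    return u*(1+k1*(u**2).sum(1,keepdims=True))*f+[cx,cy]
def wristT(c,s):
    M=np.eye(4); M[:3,:3]=np.array(s["tcp_rot"]); M[:3,3]=s["position"]; return M@np.array(c["T_tool_cam"])
E
python3 - <<'E'
from h import *
import pickle
s=read_state(); print(s["time_s"],s["position"],s["tcp_rot"],s["opening"])
d={}
for n in("scene","top","wrist"):
    c=capture(n); d[n]=c; cv2.imwrite(f"pics/{n}0.png",c["image"][:,:,::-1])
    print(n,{k:np.round(v,3).tolist() for k,v in c.items() if k!="image"})
pickle.dump(d,open("c0.pkl","wb"))
im=np.hstack([d["top"]["image"],d["scene"]["image"]])
cv2.imwrite("pics/top0x.png",cv2.resize(d["top"]["image"],(800,600),interpolation=cv2.INTER_CUBIC)[:,:,::-1])
E
```

```text
pics
0.0 [ 0.22520932 -0.5823011   0.24657625] [[ 9.32767075e-01  3.60479442e-01 -3.94803476e-04]
 [ 3.60479453e-01 -9.32764821e-01  2.08647248e-03]
 [ 3.83871641e-04 -2.08851137e-03 -9.99997745e-01]] 0.9998653655698505
scene {'vertical_fov': 57.934, 'cx': 253.936, 'cy': 186.037, 'k1': -0.087, 'world_from_camera': [[-0.155, 0.576, -0.803, 1.016], [0.988, 0.097, -0.122, 0.032], [0.008, -0.812, -0.584, 0.442], [0.0, 0.0, 0.0, 1.0]]}
top {'vertical_fov': 53.148, 'cx': 246.044, 'cy': 193.072, 'k1': 0.016, 'world_from_camera': [[0.022, -0.994, 0.111, 0.392], [-1.0, -0.022, 0.003, -0.021], [-0.001, -0.111, -0.994, 0.758], [0.0, 0.0, 0.0, 1.0]]}
wrist {'vertical_fov': 69.674, 'cx': 255.507, 'cy': 190.346, 'k1': -0.055, 'T_tool_cam': [[-0.001, -0.958, -0.285, 0.079], [1.0, -0.001, 0.001, -0.001], [-0.001, -0.285, 0.958, -0.138], [0.0, 0.0, 0.0, 1.0]]}
```

View pics/top0x.png

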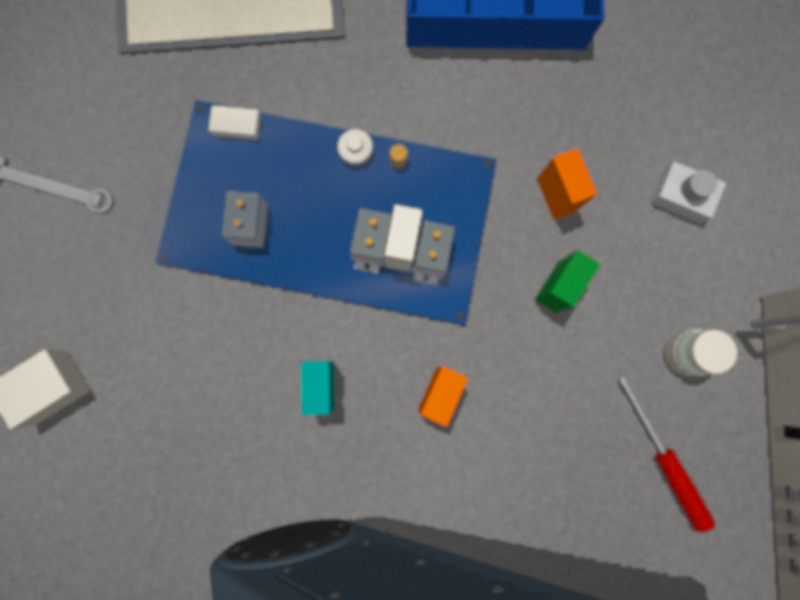

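View pics/scene0.png

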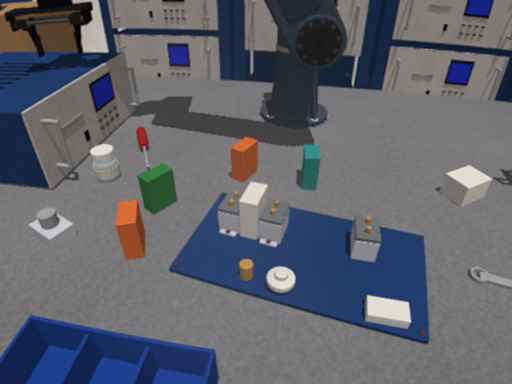

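The top view shows the plate with corners near (197,100), (496,160), (465,323) and (157,262) in the 800x600 picture. The spacer is at (404,235) between the fixed modules, and the loose module is at (245,218). Plate +y runs to the left.

```bash
cat >> h.py <<'E'
def blobs(m,lo,hi):
    n,l,st,ce=cv2.connectedComponentsWithStats(m.astype(np.uint8)); return [(ce[i],st[i,4],l==i) for i in range(1,n) if lo<=st[i,4]<=hi]
def hsv(c): return cv2.cvtColor(c["image"],cv2.COLOR_RGB2HSV)
def plate_top(c):
    h=hsv(c); m=((h[...,0]>100)&(h[...,0]<125)&(h[...,1]>150)&(h[...,2]>40)).astype(np.uint8)
    bs=[b for b in blobs(m,5000,10**6)]; b=max(bs,key=lambda b:b[1])
    cn=max(cv2.findContours(b[2].astype(np.uint8),cv2.RETR_EXTERNAL,cv2.CHAIN_APPROX_NONE)[0],key=len)[:,0]
    P=onz(c,cn,0.01); return P,cn
E
python3 - <<'E'
from h import *
import pickle
d=pickle.load(open("c0.pkl","rb")); c=d["top"]
P,cn=plate_top(c); r=cv2.minAreaRect((P[:,:2]*1000).astype(np.float32)); print(r, cv2.boxPoints(r))
h=hsv(c)
m=(h[...,0]>8)&(h[...,0]<25)&(h[...,1]>110)&(h[...,2]>90)
for b in blobs(m,4,400):
    print("brass",b[0].round(1),b[1],onz(c,b[0],0.07).round(4)[0])
w=(h[...,1]<50)&(h[...,2]>190)
for b in blobs(w,100,4000):
    p=np.argwhere(b[2])[:,::-1]; Q=onz(c,p,0.09)[:,:2]*1000; print("white",b[0].round(1),b[1],cv2.minAreaRect(Q.astype(np.float32)))
E
```

```text
((591.2811279296875, 56.17298889160156), (392.1880187988281, 215.3137969970703), 79.83231353759766) [[ 450.69855 -117.83679]
 [ 662.6309  -155.84607]
 [ 731.8637   230.18277]
 [ 519.93134  268.19205]]
brass [254.6  98.3] 98 [ 0.6463 -0.0308  0.07  ]
brass [153.  129.3] 7 [0.5834 0.1544 0.07  ]
brass [151.9 142.1] 8 [0.5594 0.1553 0.07  ]
brass [238.5 142. ] 16 [ 0.5631 -0.003   0.07  ]
brass [278.8 149.9] 15 [ 0.5501 -0.0768  0.07  ]
brass [235.7 154.5] 14 [0.5398 0.0016 0.07  ]
brass [276.6 162.6] 15 [ 0.5264 -0.0731  0.07  ]
white [142.9  10.9] 2803 ((796.6483764648438, 170.65533447265625), (50.37004089355469, 235.5486602783203), 1.6201472282409668)
white [149.2  76.2] 412 ((676.0189208984375, 160.97744750976562), (50.72170639038086, 27.7658748626709), 85.45735168457031)
white [226.6  92.4] 278 ((648.70068359375, 20.315744400024414), (35.42134475708008, 34.234622955322266), 1.412772297859192)
white [431.8 116.9] 194 ((611.021484375, -348.6739807128906), (24.1323184967041, 40.05331039428711), 75.02850341796875)
white [257.7 148.5] 543 ((547.349365234375, -37.79657745361328), (29.970211029052734, 57.72086715698242), 79.84207916259766)
white [457.2 224.6] 565 ((419.97119140625, -383.96575927734375), (44.38999938964844, 45.10211181640625), 87.9132080078125)
white [ 18.6 248.4] 1270 ((363.2243347167969, 371.0993957519531), (54.046573638916016, 72.89418029785156), 34.47090148925781)
```

```bash
cat >> h.py <<'E'
from scipy.spatial.transform import Rotation as R
def plan(p,a):
    """normalised shift/turn from the measured pose to TCP p, tool down, closing line at a degrees"""
    s=read_state(); M=np.array(s["tcp_rot"]); a=np.radians(a)
    y=np.array([np.cos(a),np.sin(a),0]); z=np.array([0,0,-1.]); G=np.c_[np.cross(y,z),y,z]
    t=M.T@(np.array(p)-s["position"]); w=R.from_matrix(M.T@G).as_rotvec(degrees=True)
    print("t",round(s["time_s"],2),"pos",np.round(s["position"],4),"F",np.round(s["force"],1),"shift",(t/0.3).round(4),"turn",(w/45).round(4))
E
python3 -c "
from h import *
plan([.545,-.038,.25],-10.1)"
```

```text
t 0.15 pos [ 0.2252 -0.5824  0.2468] F [-0.6 -0.3  0.4] shift [ 1.6485 -1.3085 -0.0081] turn [-0.0018 -0.0014 -1.306 ]
```

Request:
step_arm([
  [0.82,-0.65,0,0,0,-0.8,-1],
  [0.82,-0.65,0,0,0,-0.8,-1],
  [0.82,-0.65,0,0,0,-0.8,-1],
  [0.82,-0.65,0,0,0,-0.8,-1],
  [0.82,-0.65,0,0,0,-0.8,-1],
  [0.82,-0.65,0,0,0,-0.8,-1],
  [0.82,-0.65,0,0,0,-0.8,-1],
  [0.82,-0.65,0,0,0,-0.8,-1],
])

```text
time_s: 0.82
position: [0.3853, -0.3079, 0.2473]
tcp_rot: [[0.541, 0.841, -0.001], [0.841, -0.541, 0.003], [0.002, -0.002, -1.0]]
force: [-0.8, -0.5, -0.4]
opening: 0.993
grasp_force: 0.0
```

```bash
python3 -c "
from h import *
plan([.545,-.038,.25],-10.1)"
```

```text
t 0.82 pos [ 0.3853 -0.3079  0.2473] F [-0.8 -0.5 -0.4] shift [ 1.0448 -0.0388 -0.0066] turn [-0.0022 -0.0033 -0.5032]
```

Request:
step_arm([
  [1,-0.02,0,0,0,-0.5,-1],
  [1,-0.02,0,0,0,-0.5,-1],
  [1,-0.02,0,0,0,-0.5,-1],
  [1,-0.02,0,0,0,-0.5,-1],
  [1,-0.02,0,0,0,-0.5,-1],
  [1,-0.02,0,0,0,-0.5,-1],
  [1,-0.02,0,0,0,-0.5,-1],
  [1,-0.02,0,0,0,-0.5,-1],
])

```text
time_s: 1.48
position: [0.5447, -0.052, 0.2476]
tcp_rot: [[0.175, 0.985, 0.002], [0.985, -0.175, 0.002], [0.003, 0.002, -1.0]]
force: [1.0, -0.1, 0.7]
opening: 1.001
grasp_force: 0.0
```

Run:
```python
from h import *
import pickle
s=read_state(); c=capture("wrist"); T=wristT(c,s); pickle.dump((s,c,T),open("w1.pkl","wb"))
cv2.imwrite("pics/w1.png",c["image"][:,:,::-1])
h=hsv(c)
m=(h[...,0]>8)&(h[...,0]<25)&(h[...,1]>100)&(h[...,2]>80)
for b in blobs(m,15,1500): print("brass",b[0].round(1),b[1],onz(c,b[0],0.07,T).round(4)[0])
w=(h[...,1]<50)&(h[...,2]>190)
for b in blobs(w,800,40000):
    p=np.argwhere(b[2])[:,::-1]; Q=onz(c,p,0.09,T)[:,:2]*1000; print("white",b[0].round(1),b[1],cv2.minAreaRect(Q.astype(np.float32)))
plan([.545,-.038,.25],-10.1)
```

```text
brass [243.3 134. ] 24 [0.5407 0.0017 0.07  ]
brass [264.2 134.2] 20 [ 0.5638 -0.0027  0.07  ]
brass [338.  140.2] 124 [ 0.6456 -0.0239  0.07  ]
brass [244.1 197.4] 43 [ 0.5275 -0.0721  0.07  ]
brass [263.8 197.4] 45 [ 0.5508 -0.0764  0.07  ]
brass [105.8 266.4] 646 [ 0.3286 -0.1343  0.07  ]
brass [405.1 266.5] 646 [ 0.7198 -0.2051  0.07  ]
brass [373.9 376.7] 137 [ 0.6714 -0.3981  0.07  ]
white [93.5 94.4] 33399 ((380.666748046875, 61.91087341308594), (213.79238891601562, 234.2595977783203), 79.83710479736328)
white [410.3 113.5] 24532 ((708.517822265625, -27.418746948242188), (262.6014404296875, 195.95425415039062), 53.751678466796875)
white [484.7  21.5] 2293 ((801.778564453125, 72.87088775634766), (57.522586822509766, 46.91191101074219), 0.04443259909749031)
white [256.  168.8] 1914 ((547.4152221679688, -39.90118408203125), (50.42591857910156, 62.047183990478516), 75.6985092163086)
white [269.6 240.5] 2742 ((546.6851806640625, -121.87985229492188), (36.6907844543457, 132.4150848388672), 79.71107482910156)
white [192.3 299.8] 2099 ((431.6202697753906, -186.77099609375), (55.23051452636719, 95.51132202148438), 78.70999908447266)
t 1.53 pos [ 0.5441 -0.0531  0.2474] F [0.3 0.6 0.6] shift [ 0.05   -0.0058 -0.0086] turn [ 0.0014 -0.0019  0.001 ]
```

View pics/w1.png

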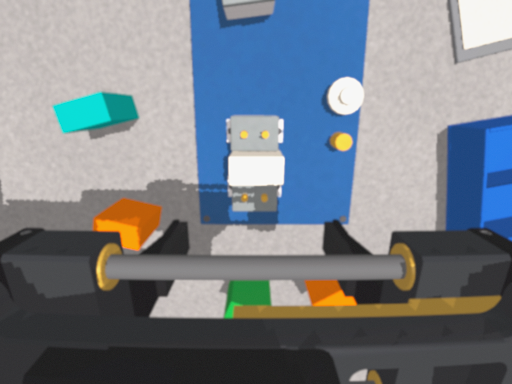

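The wrist view shows the inner stubs at (243,134) and (264,134), the outer stubs at (244,197) and (264,197), and the white spacer top at about (256,168). The row direction and pose agree with the top view to about 1 mm, so I'll go down to grasp.

Request:
step_arm([
  [0.051,-0.005,0,0,0,0,-1],
  [0.051,-0.005,0.13,0,0,0,-1],
  [0.051,-0.005,0.27,0,0,0,-1],
  [0.051,-0.005,0.38,0,0,0,-1],
  [0.051,-0.005,0.38,0,0,0,-1],
])

```text
time_s: 1.95
position: [0.5382, -0.0418, 0.1276]
tcp_rot: [[0.181, 0.983, -0.014], [0.983, -0.181, 0.003], [0.001, -0.015, -1.0]]
force: [-1.5, 0.9, -0.2]
opening: 0.999
grasp_force: 0.0
```

Run:
```python
from h import *
s=read_state(); c=capture("wrist"); T=wristT(c,s)
cv2.imwrite("pics/w2.png",c["image"][:,:,::-1])
h=hsv(c)
m=(h[...,0]>8)&(h[...,0]<25)&(h[...,1]>100)&(h[...,2]>80)
for b in blobs(m,15,600): print("brass",b[0].round(1),b[1],onz(c,b[0],0.07,T).round(4)[0])
plan([.5453,-.0376,.084],-10.06)
```

```text
brass [384.2 162.7] 325 [ 0.6364 -0.0167  0.07  ]
brass [249. 160.] 41 [0.5408 0.0025 0.07  ]
brass [280.  159.1] 36 [ 0.5627 -0.0009  0.07  ]
brass [406.7 171.9] 19 [ 0.6525 -0.0265  0.07  ]
brass [250.2 251. ] 77 [ 0.528  -0.0692  0.07  ]
brass [280.3 251.3] 76 [ 0.5514 -0.0737  0.07  ]
brass [366.1 376. ] 300 [ 0.6119 -0.2222  0.07  ]
t 2.0 pos [ 0.5403 -0.0422  0.1306] F [0.1 0.1 0.6] shift [0.0181 0.015  0.1552] turn [-0.012  -0.0007 -0.0083]
```

View pics/w2.png

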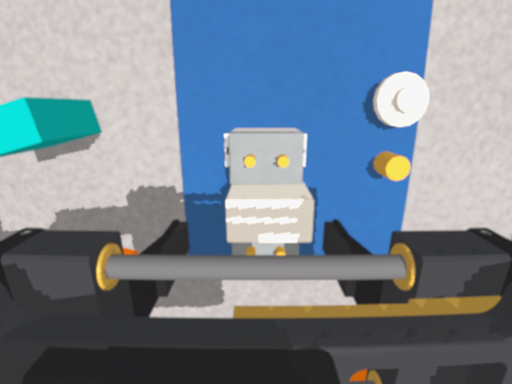

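Request:
step_arm([
  [0,0,0.03,0,0,0,-1],
  [0,0,0.03,0,0,0,-1],
  [0,0,0.03,0,0,0,-1],
  [0,0,0.03,0,0,0,-1],
  [0,0,0.03,0,0,0,-1],
  [0,0,0.03,0,0,0,-1],
])

```text
time_s: 2.5
position: [0.5441, -0.042, 0.1257]
tcp_rot: [[0.18, 0.984, 0.002], [0.984, -0.18, -0.001], [-0.0, 0.002, -1.0]]
force: [-0.5, 0.2, 0.3]
opening: 0.998
grasp_force: 0.0
```

Run:
```python
from h import *
plan([.5453,-.0376,.084],-10.06)
```

```text
t 2.5 pos [ 0.5441 -0.042   0.1257] F [-0.5  0.2  0.3] shift [0.0151 0.001  0.1389] turn [ 0.0027  0.0003 -0.0067]
```

Request:
step_arm([
  [0.015,0.001,0,0,0,-0.007,-1],
  [0.015,0.001,0.05,0,0,-0.007,-1],
  [0.015,0.001,0.1,0,0,-0.007,-1],
  [0.015,0.001,0.138,0,0,-0.007,-1],
  [0.015,0.001,0.138,0,0,-0.007,-1],
  [0.015,0.001,0.138,0,0,-0.007,-1],
  [0.015,0.001,0.138,0,0,-0.007,-1],
])

```text
time_s: 3.08
position: [0.545, -0.0374, 0.0834]
tcp_rot: [[0.174, 0.985, 0.0], [0.985, -0.174, -0.0], [-0.0, 0.0, -1.0]]
force: [0.8, -0.3, -0.0]
opening: 0.997
grasp_force: 0.0
```

Request:
step_arm([
  [0,0,0,0,0,0,0.6],
  [0,0,0,0,0,0,0.6],
  [0,0,0,0,0,0,0.6],
  [0,0,0,0,0,0,0.6],
  [0,0,0,0,0,0,0.6],
  [0,0,0,0,0,0,0.6],
  [0,0,0,0,0,0,0.6],
  [0,0,0,0,0,0,0.6],
])

```text
time_s: 3.75
position: [0.5454, -0.0377, 0.0835]
tcp_rot: [[0.175, 0.985, 0.002], [0.985, -0.175, -0.0], [-0.0, 0.002, -1.0]]
force: [1.4, -0.7, 2.5]
opening: 0.684
grasp_force: 30.0
```

Run:
```python
from h import *
plan([.5453,-.0376,.084],-10.06); s=read_state(); print(s["opening"],s["grasp_force"],np.round(s["tcp_rot"],4))
```

```text
t 3.75 pos [ 0.5454 -0.0377  0.0835] F [ 1.4 -0.7  2.5] shift [ 0.0002 -0.0003 -0.0015] turn [ 0.0022  0.0002 -0.    ]
0.6836602274571243 29.999777376651764 [[ 1.747e-01  9.846e-01  1.700e-03]
 [ 9.846e-01 -1.747e-01 -4.000e-04]
 [-1.000e-04  1.700e-03 -1.000e+00]]
```

Gripped at 59.5 mm. Lifting straight up.

Request:
step_arm([
  [0,0,-0.02,0,0,0,0.6],
  [0,0,-0.06,0,0,0,0.6],
  [0,0,-0.11,0,0,0,0.6],
  [0,0,-0.16,0,0,0,0.6],
  [0,0,-0.21,0,0,0,0.6],
  [0,0,-0.26,0,0,0,0.6],
  [0,0,-0.3,0,0,0,0.6],
  [0,0,-0.3,0,0,0,0.6],
])

```text
time_s: 4.42
position: [0.5453, -0.0376, 0.1753]
tcp_rot: [[0.174, 0.985, 0.003], [0.985, -0.174, -0.001], [-0.0, 0.003, -1.0]]
force: [0.5, 0.1, -1.3]
opening: 0.687
grasp_force: 30.0
```

Request:
step_arm([
  [0.05,0,0,0,0,0,0.6],
  [0.1,0,0,0,0,0,0.6],
  [0.15,0,0,0,0,0,0.6],
  [0.2,0,0,0,0,0,0.6],
  [0.25,0,0,0,0,0,0.6],
  [0.265,0,0,0,0,0,0.6],
  [0.265,0,0,0,0,0,0.6],
  [0.265,0,0,0,0,0,0.6],
])

```text
time_s: 5.08
position: [0.5579, 0.0407, 0.1725]
tcp_rot: [[0.174, 0.985, -0.002], [0.985, -0.174, -0.0], [-0.001, -0.002, -1.0]]
force: [-0.1, -0.3, -2.1]
opening: 0.69
grasp_force: 30.0
```

Run:
```python
from h import *
print("inner",np.array([551.8,-.6])+36*np.array([.1748,.9846]))
s=read_state(); print(s["opening"],s["grasp_force"])
c=capture("scene"); cv2.imwrite("pics/s3.png",cv2.resize(c["image"][130:290,170:400],(690,480))[:,:,::-1])
plan([.5585,.0387,.0835],-10.06);
```

```text
inner [558.0928  34.8456]
0.6902522313542562 29.999749409034848
t 5.13 pos [0.5581 0.0403 0.1727] F [-0.5 -0.5 -1.1] shift [-0.0049  0.0027  0.2973] turn [-0.0015  0.0007  0.0001]
```

View pics/s3.png

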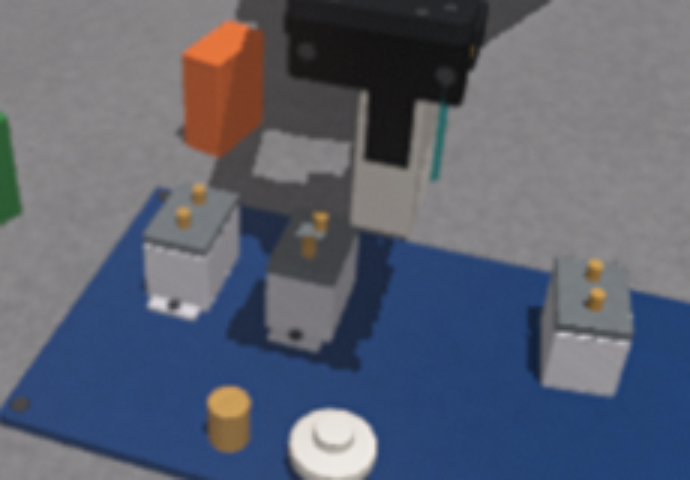

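Scene crop: the spacer is held upright at about (385,170), just past the inner module at (310,285), and clear of it. Lowering.

Request:
step_arm([
  [0,0.002,0.06,0,0,0,0.6],
  [0,0.002,0.12,0,0,0,0.6],
  [0,0.002,0.18,0,0,0,0.6],
  [0,0.002,0.23,0,0,0,0.6],
  [0,0.002,0.27,0,0,0,0.6],
  [0,0.002,0.285,0,0,0,0.6],
  [0,0.002,0.291,0,0,0,0.6],
  [0,0.002,0.291,0,0,0,0.6],
])

```text
time_s: 5.8
position: [0.5591, 0.0401, 0.0857]
tcp_rot: [[0.175, 0.985, -0.0], [0.985, -0.175, -0.0], [-0.0, -0.0, -1.0]]
force: [-0.2, 0.1, -0.3]
opening: 0.688
grasp_force: 30.0
```

Request:
step_arm([
  [0,0,0,0,0,0,0.6],
  [0,0,0,0,0,0,0.6],
])

```text
time_s: 5.97
position: [0.5597, 0.0405, 0.0867]
tcp_rot: [[0.175, 0.985, 0.002], [0.985, -0.175, -0.0], [0.0, 0.002, -1.0]]
force: [-0.2, -0.3, -0.7]
opening: 0.683
grasp_force: 30.0
```

Run:
```python
from h import *
plan([.5581,.0348,.0835],-10.06)
s=read_state(); c=capture("wrist"); T=wristT(c,s); cv2.imwrite("pics/w4.png",c["image"][:,:,::-1])
h=hsv(c)
m=(h[...,0]>8)&(h[...,0]<25)&(h[...,1]>100)&(h[...,2]>80)
for b in blobs(m,10,600): print("brass",b[0].round(1),b[1],onz(c,b[0],0.07,T).round(4)[0])
```

```text
t 5.97 pos [0.5597 0.0405 0.0867] F [-0.2 -0.3 -0.7] shift [-0.0197 -0.0021  0.0106] turn [ 0.0022 -0.0001 -0.    ]
brass [262.4  42.1] 50 [0.5829 0.1506 0.07  ]
brass [219.8  47.1] 53 [0.5611 0.1521 0.07  ]
brass [147.7 266.3] 470 [0.4883 0.0355 0.07  ]
brass [363.6 267.1] 516 [0.6253 0.0102 0.07  ]
brass [238.1 295.2] 174 [0.5415 0.004  0.07  ]
brass [273.5 295.1] 164 [ 5.647e-01 -1.000e-04  7.000e-02]
```

View pics/w4.png

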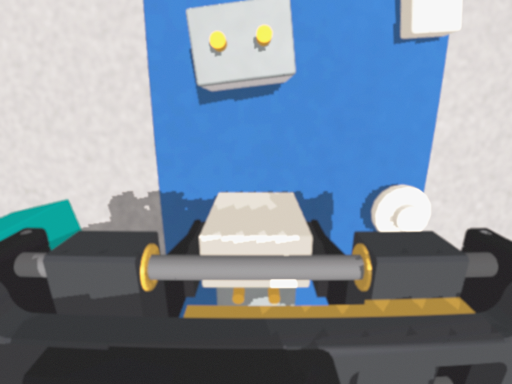

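The wrist view shows the spacer held in line, the inner stubs just behind it at (238,295) and (273,295), and the loose module at (240,45), turned slightly. Next I'll set the spacer down and slide it toward the inner module until they touch.

Request:
step_arm([
  [0,0,0.005,0,0,0,0.6],
  [0,0,0.009,0,0,0,0.6],
  [0,0,0.01,0,0,0,0.6],
  [0,0,0.01,0,0,0,0.6],
  [0,0,0.01,0,0,0,0.6],
])

```text
time_s: 6.43
position: [0.5595, 0.0407, 0.0835]
tcp_rot: [[0.174, 0.985, 0.001], [0.985, -0.174, -0.0], [0.0, 0.001, -1.0]]
force: [-0.0, -0.3, 6.9]
opening: 0.689
grasp_force: 30.0
```

Request:
step_arm([
  [-0.003,0,0,0,0,0,0.6],
  [-0.006,0,0,0,0,0,0.6],
  [-0.009,0,0,0,0,0,0.6],
  [-0.01,0,0,0,0,0,0.6],
  [-0.01,0,0,0,0,0,0.6],
])

```text
time_s: 6.85
position: [0.5593, 0.0385, 0.0835]
tcp_rot: [[0.176, 0.984, 0.002], [0.984, -0.176, 0.001], [0.002, 0.002, -1.0]]
force: [-0.1, 3.0, 5.4]
opening: 0.687
grasp_force: 30.0
```

Request:
step_arm([
  [-0.003,0,0,0,0,0,0.6],
  [-0.006,0,0,0,0,0,0.6],
  [-0.006,0,0,0,0,0,0.6],
  [-0.006,0,0,0,0,0,0.6],
])

```text
time_s: 7.18
position: [0.5593, 0.0365, 0.0836]
tcp_rot: [[0.175, 0.984, 0.002], [0.984, -0.175, 0.001], [0.001, 0.002, -1.0]]
force: [0.8, 2.5, 5.9]
opening: 0.688
grasp_force: 30.0
```

Request:
step_arm([
  [-0.003,0,0,0,0,0,0.6],
  [-0.006,0,0,0,0,0,0.6],
  [-0.006,0,0,0,0,0,0.6],
  [-0.006,0,0,0,0,0,0.6],
])

```text
time_s: 7.52
position: [0.5591, 0.0349, 0.0836]
tcp_rot: [[0.176, 0.984, 0.003], [0.984, -0.176, 0.001], [0.002, 0.003, -1.0]]
force: [0.7, 4.5, 4.8]
opening: 0.689
grasp_force: 30.0
```

Request:
step_arm([
  [-0.002,0,0,0,0,0,0.6],
  [-0.004,0,0,0,0,0,0.6],
  [-0.004,0,0,0,0,0,0.6],
  [-0.004,0,0,0,0,0,0.6],
])

```text
time_s: 7.85
position: [0.5591, 0.0348, 0.0836]
tcp_rot: [[0.177, 0.984, 0.003], [0.984, -0.177, 0.003], [0.003, 0.003, -1.0]]
force: [1.7, 6.9, 4.2]
opening: 0.686
grasp_force: 30.0
```

Request:
step_arm([
  [-0.002,0,0,0,0,0,0.6],
  [-0.004,0,0,0,0,0,0.6],
  [-0.004,0,0,0,0,0,0.6],
  [-0.004,0,0,0,0,0,0.6],
])

```text
time_s: 8.18
position: [0.5591, 0.0347, 0.0836]
tcp_rot: [[0.177, 0.984, 0.004], [0.984, -0.177, 0.004], [0.005, 0.003, -1.0]]
force: [3.0, 12.0, 5.2]
opening: 0.688
grasp_force: 30.0
```

Contact: the position stalls at y=0.0348 and the force rises to 12 N. I'll relax the push, release and rise.

Request:
step_arm([
  [0.003,0,0,0,0,0,0.6],
  [0.006,0,-0.001,0,0,0,0.6],
  [0.006,0,-0.001,0,0,0,0.6],
  [0.006,0,-0.001,0,0,0,0.6],
])

```text
time_s: 8.52
position: [0.5591, 0.0348, 0.0836]
tcp_rot: [[0.176, 0.984, 0.003], [0.984, -0.176, 0.002], [0.002, 0.003, -1.0]]
force: [1.6, 6.0, 3.3]
opening: 0.688
grasp_force: 30.0
```

Request:
step_arm([
  [0,0,0,0,0,0,-1],
  [0,0,0,0,0,0,-1],
  [0,0,0,0,0,0,-1],
  [0,0,0,0,0,0,-1],
  [0,0,0,0,0,0,-1],
  [0,0,0,0,0,0,-1],
])

```text
time_s: 9.02
position: [0.5576, 0.0334, 0.083]
tcp_rot: [[0.175, 0.985, -0.001], [0.985, -0.175, -0.0], [-0.0, -0.001, -1.0]]
force: [-0.4, -0.1, -0.7]
opening: 0.98
grasp_force: 0.0
```

Request:
step_arm([
  [0,0,-0.05,0,0,0,-1],
  [0,0,-0.15,0,0,0,-1],
  [0,0,-0.28,0,0,0,-1],
  [0,0,-0.4,0,0,0,-1],
  [0.1,0,-0.5,0,0,0,-1],
  [0.15,0,-0.5,0,0,0,-1],
  [0.15,0,-0.5,0,0,0,-1],
  [0.15,0,-0.5,0,0,0,-1],
])

```text
time_s: 9.68
position: [0.5652, 0.0783, 0.2332]
tcp_rot: [[0.173, 0.985, -0.0], [0.985, -0.173, -0.001], [-0.001, -0.0, -1.0]]
force: [-0.3, 0.2, -0.7]
opening: 1.001
grasp_force: 0.0
```

Request:
step_arm([
  [0,0,0,0,0,0,-1],
  [0,0,0,0,0,0,-1],
  [0,0,0,0,0,0,-1],
])

```text
time_s: 9.93
position: [0.565, 0.0771, 0.2319]
tcp_rot: [[0.176, 0.984, -0.003], [0.984, -0.176, -0.0], [-0.001, -0.003, -1.0]]
force: [0.1, 0.3, -0.1]
opening: 0.997
grasp_force: 0.0
```

Run:
```python
from h import *
import pickle
s=read_state(); c=capture("wrist"); T=wristT(c,s); t=capture("top"); pickle.dump((s,c,T,t),open("w5.pkl","wb"))
print(s["position"])
for n,q,TT in(("w",c,T),("t",t,None)):
    h=hsv(q); m=(h[...,0]>8)&(h[...,0]<25)&(h[...,1]>100)&(h[...,2]>80)
    for b in blobs(m,5,300): print(n,"brass",b[0].round(1),b[1],onz(q,b[0],0.07,TT).round(4)[0])
cv2.imwrite("pics/w5.png",np.vstack([cv2.resize(c["image"][0:240,120:400],(700,600))])[:,:,::-1])
```

```text
[0.56498363 0.07711503 0.23191449]
w brass [261.  108.6] 50 [0.5842 0.1542 0.07  ]
w brass [238.4 111.4] 50 [0.5604 0.1556 0.07  ]
w brass [247.3 243.6] 51 [0.5412 0.0032 0.07  ]
w brass [266.9 243.6] 50 [ 0.5644 -0.0009  0.07  ]
w brass [247.6 296.1] 46 [ 0.5275 -0.0711  0.07  ]
w brass [266.2 296. ] 44 [ 0.5512 -0.0751  0.07  ]
w brass [158.7 306.7] 260 [ 0.4082 -0.0682  0.07  ]
w brass [373.8 376.8] 130 [ 0.6849 -0.2487  0.07  ]
w brass [351.5 378.7] 27 [ 0.6516 -0.2453  0.07  ]
t brass [201.1  63.7] 27 [0.7109 0.0706 0.07  ]
t brass [254.6  98.7] 106 [ 0.6456 -0.0309  0.07  ]
t brass [238.4 141.9] 19 [ 0.5633 -0.0028  0.07  ]
t brass [278.9 150. ] 20 [ 0.5499 -0.077   0.07  ]
t brass [235.4 154.4] 20 [0.54   0.0021 0.07  ]
t brass [276.5 162.8] 18 [ 0.5261 -0.073   0.07  ]
```

View pics/w5.png

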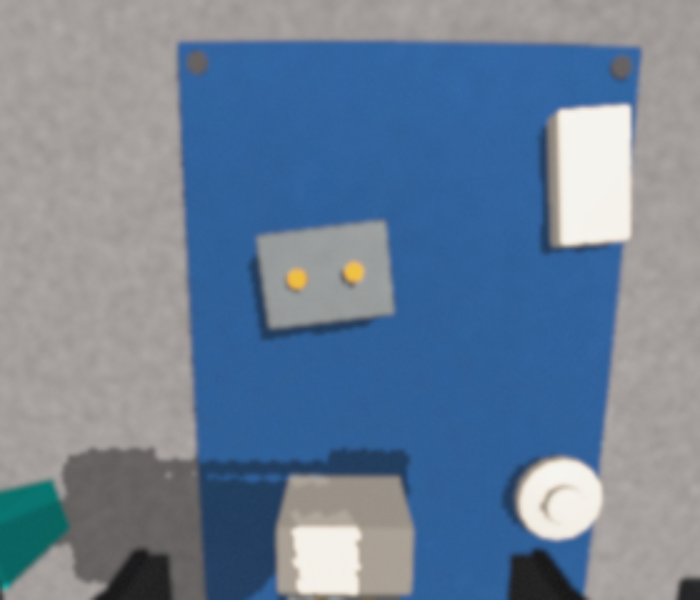

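Run:
```python
from h import *
import pickle
s,c,T,t=pickle.load(open("w5.pkl","rb"))
ux=np.array([.9847,-.1748]);uy=np.array([.1748,.9847]);O=np.array([551.8,-.6])
h=hsv(c); 
# spacer left/right edges in wrist rows on the top face
g=c["image"].astype(float)
nb=(h[...,0]<90)|(h[...,1]<80)
for r in range(212,236,4):
    row=np.where((h[r,210:310,1]<90)&(h[r,210:310,2]>100))[0]+210
    e=onz(c,[[row.min()-.5,r],[row.max()+.5,r]],.09,T)[:,:2]*1000-O
    print("w",r,row.min(),row.max(),(e@ux).round(1),(e@uy).round(1))
h=hsv(t); w=(h[...,1]<60)&(h[...,2]>120)
for b in blobs(w,200,2000):
    if 200<b[0][0]<270 and 120<b[0][1]<180:
        p=np.argwhere(b[2])[:,::-1]; Q=onz(t,p,.09)[:,:2]*1000; r=cv2.minAreaRect(Q.astype(np.float32)); d=np.array(r[0])-O; print("t",b[0],b[1],r,d@ux,d@uy)
plan([.5719,.1549,.12],-2.8)
```

```text
w 212 230 285 [-29.2  31.4] [50.4 50.4]
w 216 230 285 [-29.4  31.6] [45.8 45.7]
w 220 230 285 [-29.5  31.7] [41.1 41. ]
w 224 230 285 [-29.7  31.9] [36.3 36.3]
w 228 230 285 [-29.8  32. ] [31.5 31.5]
w 232 230 284 [-30.   31.1] [26.7 26.6]
t [216.92980132 144.22913907] 755 ((553.2457275390625, 35.54522705078125), (37.58773422241211, 72.14881134033203), 83.10955810546875) -4.894577780761675 35.844918250732434
t [242.28873239 151.57746479] 284 ((543.47607421875, -8.403051376342773), (23.846200942993164, 52.38857650756836), 78.92137908935547) -6.832596336212113 -9.138686916847222
t 10.03 pos [0.5654 0.0772 0.2323] F [1.4 0.7 1.1] shift [ 0.2588 -0.0233  0.3741] turn [-0.0024  0.0003 -0.1625]
```

The crop shows the spacer standing square and within about 1 mm of the row. The loose module's stubs are at crop (297,279) and (354,271), so it is turned about 7°. Moving over it.

Request:
step_arm([
  [0.13,-0.012,0,0,0,-0.08,-1],
  [0.259,-0.023,0,0,0,-0.163,-1],
  [0.259,-0.023,0.1,0,0,-0.163,-1],
  [0.259,-0.023,0.2,0,0,-0.163,-1],
  [0.259,-0.023,0.3,0,0,-0.163,-1],
  [0.259,-0.023,0.38,0,0,-0.163,-1],
  [0.259,-0.023,0.38,0,0,-0.163,-1],
  [0.259,-0.023,0.38,0,0,-0.163,-1],
])

```text
time_s: 10.7
position: [0.5716, 0.1553, 0.1178]
tcp_rot: [[0.048, 0.999, -0.004], [0.999, -0.048, -0.0], [-0.0, -0.004, -1.0]]
force: [0.1, 0.0, 0.7]
opening: 1.002
grasp_force: 0.0
```

Request:
step_arm([
  [0,0,0,0,0,0,-1],
  [0,0,0,0,0,0,-1],
])

```text
time_s: 10.87
position: [0.574, 0.1556, 0.121]
tcp_rot: [[0.048, 0.999, 0.004], [0.999, -0.048, 0.0], [0.0, 0.004, -1.0]]
force: [0.3, 0.3, -0.4]
opening: 1.0
grasp_force: 0.0
```

Run:
```python
from h import *
plan([.5719,.1549,.054],-2.8)
s=read_state(); c=capture("wrist"); T=wristT(c,s)
h=hsv(c); m=(h[...,0]>8)&(h[...,0]<25)&(h[...,1]>100)&(h[...,2]>80)
for b in blobs(m,5,700): print("brass",b[0].round(1),b[1],onz(c,b[0],0.07,T).round(4)[0])
```

```text
t 10.87 pos [0.574  0.1556 0.121 ] F [ 0.3  0.3 -0.4] shift [-0.0028 -0.0078  0.2233] turn [ 0.0048 -0.0006  0.0014]
brass [237.  219.2] 130 [0.5607 0.1574 0.07  ]
brass [268.9 219. ] 126 [0.5842 0.1564 0.07  ]
brass [106.1 266.4] 628 [0.454  0.1219 0.07  ]
brass [405.1 266.4] 637 [0.6915 0.1096 0.07  ]
brass [374.  376.6] 134 [ 0.6777 -0.0091  0.07  ]
```

Request:
step_arm([
  [0,-0.006,0.05,0,0,0,-1],
  [0,-0.006,0.1,0,0,0,-1],
  [0,-0.006,0.15,0,0,0,-1],
  [0,-0.006,0.2,0,0,0,-1],
  [0,-0.006,0.22,0,0,0,-1],
  [0,-0.006,0.22,0,0,0,-1],
  [0,-0.006,0.22,0,0,0,-1],
])

```text
time_s: 11.5
position: [0.5713, 0.1558, 0.054]
tcp_rot: [[0.048, 0.999, 0.001], [0.999, -0.048, 0.0], [0.0, 0.001, -1.0]]
force: [0.7, 0.1, 0.2]
opening: 1.006
grasp_force: 0.0
```

Request:
step_arm([
  [0,0,0,0,0,0,0.6],
  [0,0,0,0,0,0,0.6],
  [0,0,0,0,0,0,0.6],
  [0,0,0,0,0,0,0.6],
  [0,0,0,0,0,0,0.6],
  [0,0,0,0,0,0,0.6],
  [0,0,0,0,0,0,0.6],
  [0,0,0,0,0,0,0.6],
])

```text
time_s: 12.17
position: [0.5714, 0.1558, 0.0535]
tcp_rot: [[0.047, 0.999, 0.001], [0.999, -0.047, 0.0], [0.0, 0.001, -1.0]]
force: [1.1, 0.8, 1.5]
opening: 0.642
grasp_force: 30.0
```

Run:
```python
from h import *
plan([.5665,.0790,.058],-10.06); plan([.5652,.0703,.054],-10.06)
s=read_state();print(s["opening"])
```

```text
t 12.17 pos [0.5714 0.1558 0.0535] F [1.1 0.8 1.5] shift [-0.2565 -0.004  -0.0151] turn [ 0.0018 -0.0004  0.1631]
t 12.17 pos [0.5714 0.1558 0.0535] F [1.1 0.8 1.5] shift [-0.2857 -0.0069 -0.0018] turn [ 0.0018 -0.0004  0.1631]
0.642001631626641
```

Request:
step_arm([
  [0,0,-0.015,0,0,0,0.6],
  [0,0,-0.015,0,0,0.08,0.6],
  [-0.05,-0.001,-0.015,0,0,0.163,0.6],
  [-0.1,-0.002,-0.015,0,0,0.163,0.6],
  [-0.15,-0.003,-0.015,0,0,0.163,0.6],
  [-0.2,-0.003,-0.015,0,0,0.163,0.6],
  [-0.24,-0.003,-0.015,0,0,0.163,0.6],
  [-0.25,-0.004,-0.015,0,0,0.163,0.6],
])

```text
time_s: 12.83
position: [0.5653, 0.0792, 0.0572]
tcp_rot: [[0.176, 0.984, -0.002], [0.984, -0.176, -0.0], [-0.001, -0.002, -1.0]]
force: [0.3, 0.2, -3.8]
opening: 0.642
grasp_force: 30.0
```

Request:
step_arm([
  [0,0,0,0,0,0,0.6],
  [0,0,0,0,0,0,0.6],
  [0,0,0,0,0,0,0.6],
])

```text
time_s: 13.08
position: [0.5658, 0.0815, 0.0576]
tcp_rot: [[0.174, 0.985, -0.0], [0.985, -0.174, 0.0], [0.0, -0.0, -1.0]]
force: [-0.4, 0.4, -2.9]
opening: 0.64
grasp_force: 30.0
```

Run:
```python
from h import *
plan([.5652,.0703,.0535],-10.06)
s=read_state(); c=capture("wrist"); T=wristT(c,s)
h=hsv(c); m=(h[...,0]>8)&(h[...,0]<25)&(h[...,1]>100)&(h[...,2]>60)
for b in blobs(m,5,700): print("brass",b[0].round(1),b[1],onz(c,b[0],0.07,T).round(4)[0])
cv2.imwrite("pics/w6.png",c["image"][:,:,::-1])
```

```text
t 13.08 pos [0.5658 0.0815 0.0576] F [-0.4  0.4 -2.9] shift [-0.0373  0.0045  0.0136] turn [-0.0004 -0.0003  0.0008]
brass [154.1 266.4] 438 [0.5137 0.0915 0.07  ]
brass [357.5 266.9] 499 [0.6183 0.0726 0.07  ]
```

View pics/w6.png

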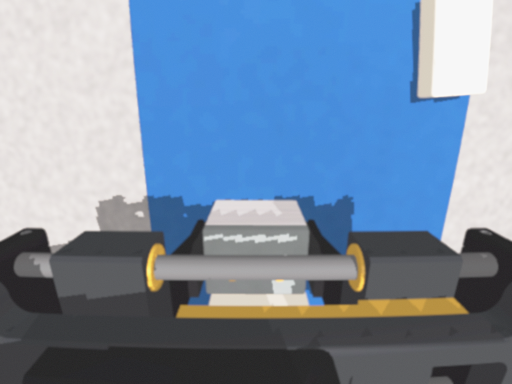

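The view shows the module gripped square, with a small gap to the spacer behind it (white at about (258,298)). I'll lower it and slide it in.

Request:
step_arm([
  [0,0.004,0.004,0,0,0,0.6],
  [0,0.004,0.008,0,0,0,0.6],
  [0,0.004,0.012,0,0,0,0.6],
  [0,0.004,0.0125,0,0,0,0.6],
  [0,0.004,0.0125,0,0,0,0.6],
])

```text
time_s: 13.55
position: [0.567, 0.0808, 0.0537]
tcp_rot: [[0.174, 0.985, -0.0], [0.985, -0.174, 0.0], [-0.0, -0.0, -1.0]]
force: [-1.0, 0.3, -4.1]
opening: 0.639
grasp_force: 30.0
```

Request:
step_arm([
  [-0.004,0,0,0,0,0,0.6],
  [-0.008,0,0,0,0,0,0.6],
  [-0.012,0,0,0,0,0,0.6],
  [-0.016,0,0,0,0,0,0.6],
  [-0.02,0,0,0,0,0,0.6],
  [-0.023,0,0,0,0,0,0.6],
  [-0.025,0,0,0,0,0,0.6],
  [-0.025,0,0,0,0,0,0.6],
])

```text
time_s: 14.22
position: [0.5658, 0.0731, 0.0539]
tcp_rot: [[0.175, 0.985, 0.0], [0.985, -0.175, -0.0], [-0.0, 0.0, -1.0]]
force: [-0.0, -0.6, -3.4]
opening: 0.638
grasp_force: 30.0
```

Run:
```python
from h import *
plan([.5652,.0703,.0535],-10.06)
```

```text
t 14.22 pos [0.5658 0.0731 0.0539] F [-0.  -0.6 -3.4] shift [-0.0096 -0.0004  0.0014] turn [ 0.      0.     -0.0002]
```

Request:
step_arm([
  [0,0,0.002,0,0,0,0.6],
  [0,0,0.0025,0,0,0,0.6],
  [0,0,0.0025,0,0,0,0.6],
])

```text
time_s: 14.47
position: [0.5659, 0.0733, 0.0535]
tcp_rot: [[0.174, 0.985, 0.0], [0.985, -0.174, -0.0], [-0.0, 0.0, -1.0]]
force: [-1.1, -0.9, 0.2]
opening: 0.64
grasp_force: 30.0
```

Request:
step_arm([
  [-0.003,0,0,0,0,0,0.6],
  [-0.006,0,0,0,0,0,0.6],
  [-0.006,0,0,0,0,0,0.6],
  [-0.006,0,0,0,0,0,0.6],
])

```text
time_s: 14.8
position: [0.5659, 0.0719, 0.0535]
tcp_rot: [[0.175, 0.985, 0.001], [0.985, -0.175, 0.0], [0.001, 0.001, -1.0]]
force: [0.7, 2.7, 2.0]
opening: 0.644
grasp_force: 30.0
```

Request:
step_arm([
  [-0.002,0,0,0,0,0,0.6],
  [-0.004,0,0,0,0,0,0.6],
  [-0.004,0,0,0,0,0,0.6],
  [-0.004,0,0,0,0,0,0.6],
])

```text
time_s: 15.13
position: [0.5658, 0.0707, 0.0535]
tcp_rot: [[0.175, 0.985, 0.001], [0.985, -0.175, 0.001], [0.001, 0.001, -1.0]]
force: [0.5, 5.0, 3.8]
opening: 0.642
grasp_force: 30.0
```

Request:
step_arm([
  [-0.002,0,0,0,0,0,0.6],
  [-0.004,0,0,0,0,0,0.6],
  [-0.004,0,0,0,0,0,0.6],
  [-0.004,0,0,0,0,0,0.6],
])

```text
time_s: 15.47
position: [0.5658, 0.0706, 0.0535]
tcp_rot: [[0.175, 0.985, 0.002], [0.985, -0.175, 0.002], [0.002, 0.002, -1.0]]
force: [1.3, 9.2, 2.4]
opening: 0.642
grasp_force: 30.0
```

Request:
step_arm([
  [-0.002,0,0,0,0,0,0.6],
  [-0.004,0,0,0,0,0,0.6],
  [-0.004,0,0,0,0,0,0.6],
  [-0.004,0,0,0,0,0,0.6],
])

```text
time_s: 15.8
position: [0.5658, 0.0706, 0.0535]
tcp_rot: [[0.175, 0.984, 0.002], [0.984, -0.175, 0.003], [0.004, 0.002, -1.0]]
force: [2.5, 14.3, 1.9]
opening: 0.641
grasp_force: 30.0
```

Stalled snug at the expected position. Relaxing, releasing and rising.

Request:
step_arm([
  [0.003,0,0,0,0,0,0.6],
  [0.007,0,0,0,0,0,0.6],
  [0.008,0,0,0,0,0,0.6],
  [0.008,0,0,0,0,0,0.6],
])

```text
time_s: 16.13
position: [0.5658, 0.0707, 0.0535]
tcp_rot: [[0.175, 0.985, 0.001], [0.985, -0.175, 0.0], [0.001, 0.001, -1.0]]
force: [2.0, 5.6, 3.9]
opening: 0.642
grasp_force: 30.0
```

Request:
step_arm([
  [0,0,0,0,0,0,-1],
  [0,0,0,0,0,0,-1],
  [0,0,0,0,0,0,-1],
  [0,0,0,0,0,0,-1],
  [0,0,0,0,0,0,-1],
  [0,0,0,0,0,0,-1],
])

```text
time_s: 16.63
position: [0.5651, 0.07, 0.053]
tcp_rot: [[0.175, 0.985, -0.001], [0.985, -0.175, -0.0], [-0.0, -0.0, -1.0]]
force: [-0.6, -0.8, 0.6]
opening: 0.972
grasp_force: 0.0
```

Request:
step_arm([
  [0,0,-0.05,0,0,0,-1],
  [0,0,-0.15,0,0,0,-1],
  [0,0,-0.28,0,0,0,-1],
  [0,0,-0.4,0,0,0,-1],
  [0,0,-0.5,0,0,0,-1],
  [0,0,-0.6,0,0,0,-1],
  [0,0,-0.6,0,0,0,-1],
  [0,0,-0.6,0,0,0,-1],
])

```text
time_s: 17.3
position: [0.5663, 0.0702, 0.2352]
tcp_rot: [[0.174, 0.985, 0.005], [0.985, -0.174, -0.001], [0.0, 0.005, -1.0]]
force: [-0.5, -0.7, -0.8]
opening: 0.997
grasp_force: 0.0
```

Request:
step_arm([
  [0,0,0,0,0,0,-1],
  [0,0,0,0,0,0,-1],
  [0,0,0,0,0,0,-1],
])

```text
time_s: 17.55
position: [0.5642, 0.0703, 0.2313]
tcp_rot: [[0.175, 0.985, -0.004], [0.985, -0.175, 0.0], [-0.0, -0.004, -1.0]]
force: [-0.1, 0.1, 0.1]
opening: 1.002
grasp_force: 0.0
```

Run:
```python
from h import *
s=read_state(); c=capture("wrist"); T=wristT(c,s)
h=hsv(c); m=(h[...,0]>8)&(h[...,0]<25)&(h[...,1]>100)&(h[...,2]>60)
for b in blobs(m,5,300): print("brass",b[0].round(1),b[1],onz(c,b[0],0.07,T).round(4)[0])
a=cv2.resize(c["image"][90:330,160:380],(440,480)); q=capture("scene")["image"][150:290,190:340]
cv2.imwrite("pics/f.png",np.hstack([a,cv2.resize(q,(360,480))[:,:,:]])[:,:,::-1])
```

```text
brass [246.7 181.4] 51 [0.554  0.0728 0.07  ]
brass [267.8 181.5] 49 [0.5772 0.0686 0.07  ]
brass [246.9 238.7] 47 [0.5412 0.0032 0.07  ]
brass [266.8 238.7] 49 [ 0.5646 -0.0008  0.07  ]
brass [247.4 291.9] 47 [ 0.5277 -0.0711  0.07  ]
brass [265.8 292. ] 49 [ 0.5509 -0.0752  0.07  ]
brass [157.4 306.7] 217 [ 0.406  -0.0746  0.07  ]
brass [373.9 376.7] 137 [ 0.6842 -0.254   0.07  ]
brass [352.2 378.4] 39 [ 0.6518 -0.2505  0.07  ]
```

View pics/f.png

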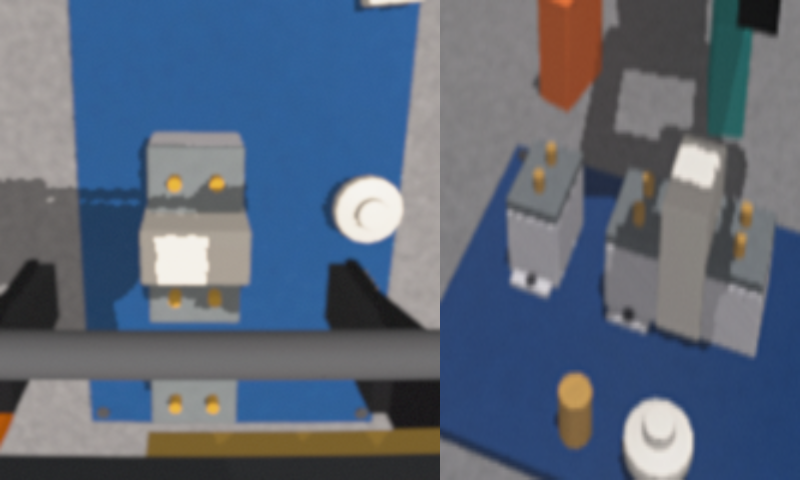

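The final view shows outer module, gap, inner module, spacer and third module all square and in line. The stub mid-columns are 256.6, 256.9 and 257.2, both parts stand upright, and the gripper is clear.

```bash
python3 -c "
from rig import *
print(hand_in())"
```

```text
the job is handed in; nothing more can be done
None
```

The job is handed in at about 17.7 s of the 48 s: the spacer stands upright against the inner module, the third module is snug against it, in line and square in the last wrist view, and the gripper is clear of both (`hand_in` gave no verdict).

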